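Level a rocking plate shaker with a wedge

TASK

The microplate shaker leans down onto its low front-left foot and rocks. Pick up the plastic levelling wedge, slide its thin end under that foot along the bench and push it in gently, just until the foot across from it lands and all four feet carry weight, so that the shaker sits level and firm; pushed further, the wedge would take the load off the other feet and it would rock again. Leave the wedge there, flat on the bench, let go, and do not shove the shaker out of its place or disturb the plate, rack and bottle around it.

Things in the scene. Friction and masses are not known exactly. Their poses are not given: they have to be found in the camera images.
- shaker: Loose low plate shaker, about 1.6 kg: light grey housing 220 (x) x 170 (y) x 34 mm, its underside 14 mm above the foot bottoms, a clamped 96-well plate on top (70 mm high in all). Four black rubber dome feet of 10 mm radius at x +-90, y +-65 mm. Origin: centre of the footprint at the bottom of the three good feet; x from its front (display, knob; robot side) to its back, y left, z up.
- low_foot_bottom (a point): Lowest point of the low foot, front-left (x -90, y +65 mm on the shaker, same axes). Seized 4 to 7 mm short; how much is not known. It stands on the bench, so the shaker leans 2 to 4 degrees onto it and the far foot (back-right) hangs in the air. The other three are only equal to 0.75 mm, so the far foot may land up to 0.5 degrees off level: its landing must be felt. Rubber feet: friction 0.95.
- wedge: Smooth grey plastic wedge, 122 x 30 mm, 60 g, lying loose to the left or right of the work: a ramp 100 mm long, 1.5 mm thick at the thin end, 15.5 mm at the thick end (rises 0.14 per unit length), then an upright heel block. Origin: under the middle of the thin edge; x from heel to thin edge, z up. Friction about 0.3. Its edge meets the foot's dome about 5 mm before the foot's centre.
- wedge_heel (a point): Middle of the heel block (22 mm long, 30 wide, 32 high), 111 mm behind the thin edge, 16 mm up; axes as the wedge's. While the shaker leans the wedge bears 2 N and the push is steady (2 N; 4 to 6 N if the hand holds it down). Once the far foot lands the load climbs by 0.7 N per mm of push to 8 N, where two feet are unloaded; at 4 to 5 N all share: push force up 3 to 5 N, 3 to 4 mm on.
- spare_plate: Lidded 96-well microplate, 128 x 86 x 19 mm, lying on the bench on the other side from the wedge. Origin: centre of the underside. To be left alone.
- tube_rack: Green plastic rack of small tubes, 95 x 150 mm, 45 mm high, to the left of the shaker. Origin: centre of the underside. To be left alone.
- reagent_bottle: Amber glass bottle with a white cap, 60 mm across, 115 mm high, to the right of the shaker. Origin: centre of the underside. To be left alone.
There are look-alikes about, which are no part of the job. Of the things that look like the wedge, the middle-sized one is meant.

How it is judged (in metres and radians):
At the end, for the whole second after the job is handed in: Shaker level within 0.012 rad (0.7 degrees), within 12 mm of where it stood; wedge flat on the bench, the low foot on its ramp (within 13 mm of its middle line, 5 to 90 mm from the thin edge), bearing 3 to 6.8 N, so that all four feet carry weight; all at rest (angle between shaker's own z axis and vertical below 0.012 rad and contact force between wedge and shaker between 3 and 6.8 N and x of low_foot_bottom in the frame of wedge between -0.09 and -0.005 m and y of low_foot_bottom in the frame of wedge between -0.013 and 0.013 m and angle between wedge's own z axis and vertical below 0.03 rad and distance of shaker from where it was at the start of the episode below 0.012 m and linear speed of each of shaker, wedge below 0.01 m/s); the robot touches nothing.
It fails at once if the wedge is driven against the shaker with more than 15 N (contact force between wedge and shaker above 15 N).
It fails at once if the shaker is shoved more than 15 mm (distance of shaker from where it was at the start of the episode above 0.015 m).
It fails at once if the spare plate, tube rack or bottle is moved more than 20 mm (distance of any of spare_plate, tube_rack, reagent_bottle from where it was at the start of the episode above 0.02 m).
It also fails if it takes over 64 s, if anything falls off the work surface, if the arm or the gripper's body presses on something with over 40 N, if the wrist force passes 120 N, or if a joint passes its speed limit or range.

ROBOT

A 6-joint arm with a two-finger parallel gripper is mounted at the origin on the work surface. World frame = base frame: x ahead of the robot, y to its left, z up, the work surface at z = 0. Lengths are in m, angles in degrees, forces in N, time in s.
With the tool pointing down it reaches from about 0.325 to 0.775 m from the base axis. Payload 5.5 kg.
Tool frame: the origin (TCP) lies at the centre of the arm's flange, where the gripper is bolted on; the fingertips stand 182 mm ahead of it and the grasp point (between the pads) lies 163 mm ahead of it; z points along the fingers, y is the direction in which the jaws open and shut (so a half turn about z gives the same grasp; the last joint's range is limited). The gripper opens to 88 mm and grips with 3 to 60 N. Pads are 20 mm wide; open, the fingers measure 115 mm over their backs; the gripper's body (75 mm by 178 mm) begins 61 mm behind the grasp point.
Start: joints at [61.839, 5.22, 70.514, -0, 104.267, -3.249], TCP at [0.253, 0.544, 0.405] pointing down, gripper open.
Joint ranges: [-164.24, 164.24], [-49.07, 125.15], [9.68, 141.18], [-86.29, 266.29], [3.28, 154.24], [-151.56, 151.56]. Speed limits (degrees/s): [147.25, 147.25, 172.46, 180, 180, 180].

INTERFACE

Orientations are given as [roll, pitch, yaw] about the fixed x, y, z axes, in that order (R = Rz(yaw) Ry(pitch) Rx(roll)).
In Python, from station import r gives the robot as it stands. The module is installed in compiled form; this text tells all that it offers. Calls block until the motion is done:
- r.reach(position, orientation): joint-space move of the TCP to a pose.
- r.servo_line(position, rotation=None, speed=0.15): straight line of the TCP; rotation=None keeps the orientation; speed is the mean speed in m/s.
- r.move_joints(angles): joint-space move.
- r.let_go() and r.grab(squeeze=None): open the fingers fully, or close them until they stop; squeeze is the grip in N (None keeps the last).
- r.wait(seconds).
- r.inverse_kinematics(position, orientation): joint angles nearest the present ones, or None.
- r.sense(): the state.
- r.snapshot(name): name is "scene" or "top" or "wrist"; returns a dict with "frame" (480x640x3 uint8, red, green, blue), "fx", "fy", "cx", "cy" (pixels), "R" (3x3) and "t" (3): a world point X has camera coordinates R X + t. Camera axes: x right, y down, z forward; pixel columns grow to the right and rows downward; lengths in m; the calibration is good to about 2 mm. A picture is of the moment at which its call begins. There is no depth.
A pose or a line that the arm cannot do raises r.IKError and nothing moves.
- r.hand_in(): hands the job in, once; it reports no verdict.
The state is a dict: "clock": time; "joints": joint angles; "joint_vel": joint speeds; "joint_torque": joint torques, N m; "tcp_pos": TCP position; "orientation": TCP orientation; "contact_force": force on the tool from outside, world axes, zero at the start; "torque": the same for the moment, N m; "opening": finger opening in m.
Only numpy, scipy, OpenCV 4.12 (cv2) and the standard library are available. Lean on these libraries where they do the work, as an engineer would, in place of code of your own. Each camera call takes 0.05 s, during which the arm holds its last target.

## Working session

There is one attempt and no reset: what is moved stays moved. The work goes in short steps, each a Python script; the robot and the scene stay as the last script left them, time stands still between calls to the robot, and variables do not carry over. Pictures are saved under pics/ and viewed, and the job is handed in when it is done.

```bash
mkdir -p pics
python3 - <<'E'
from station import r
import cv2,numpy as np,pickle
for n in ["scene","top","wrist"]:
    s=r.snapshot(n); cv2.imwrite(f"pics/{n}0.png",s["frame"][:,:,::-1]); pickle.dump(s,open(f"{n}0.pkl","wb"))
    print(n,s["fx"],s["cx"],s["cy"],np.round(s["R"],3).tolist(),np.round(s["t"],3), "cam",np.round(-np.array(s["R"]).T@s["t"],3))
print(r.sense())
E
```

```text
scene 619.854731888725 318.44567127494935 237.0176158760877 [[-0.21, 0.978, 0.02], [0.632, 0.151, -0.76], [-0.746, -0.147, -0.65]] [ 0.072 -0.324  1.682] cam [1.474 0.226 0.845]
top 578.7630458067895 321.0739439602229 245.17592346884632 [[-0.028, -0.999, 0.018], [-0.992, 0.025, -0.125], [0.124, -0.022, -0.992]] [0.048 0.537 1.158] cam [0.39  0.059 1.215]
wrist 421.69720914278696 318.43808113433016 246.40523094074436 [[0.421, 0.907, -0.002], [0.864, -0.401, 0.305], [0.276, -0.131, -0.952]] [-0.599 -0.037  0.392] cam [0.176 0.58  0.384]
{'clock': 0.15, 'joints': array([ 6.18398220e+01,  5.25419714e+00,  7.05658420e+01, -1.74609170e-05,
        1.04265898e+02, -3.24782093e+00]), 'joint_vel': array([ 0.03396215, -0.19202408, -0.20751169,  0.05928606,  0.02082818,
       -0.04905525]), 'joint_torque': array([ 1.63956051e-03, -4.47045314e+01, -4.06904662e+01,  6.99286116e-02,
        2.74284283e-02, -1.45801187e-04]), 'tcp_pos': array([0.25275808, 0.54422279, 0.40375784]), 'orientation': array([-1.79914200e+02, -4.85184673e-03,  1.55087635e+02]), 'contact_force': array([ 0.3491384 ,  0.00477245, -0.04255761]), 'torque': array([-0.01088054,  0.02043084,  0.01731212]), 'opening': 0.08775864124059865}
```

View pics/scene0.png

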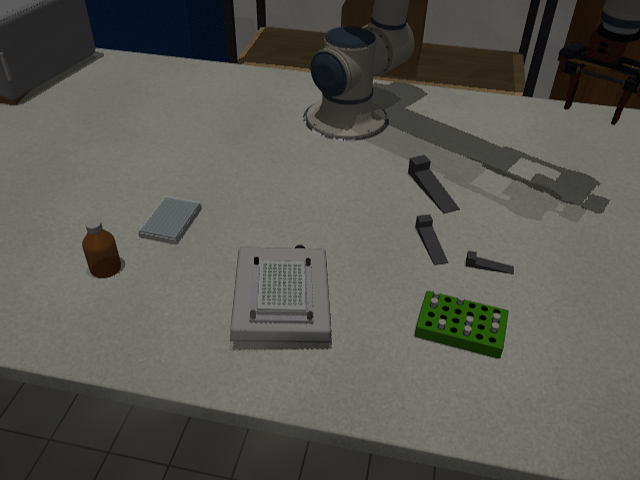

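View pics/top0.png

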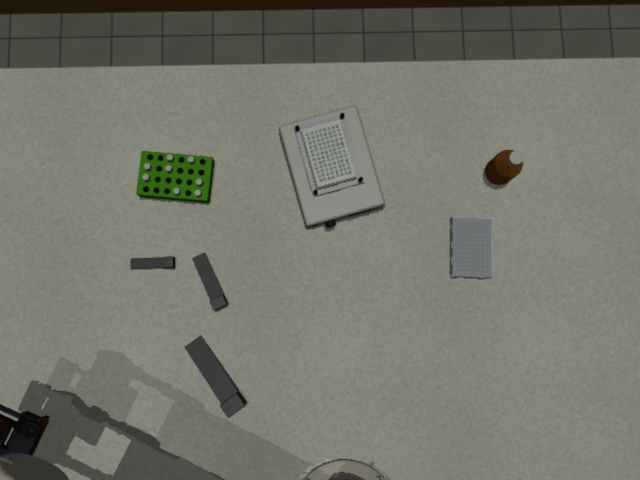

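View pics/wrist0.png

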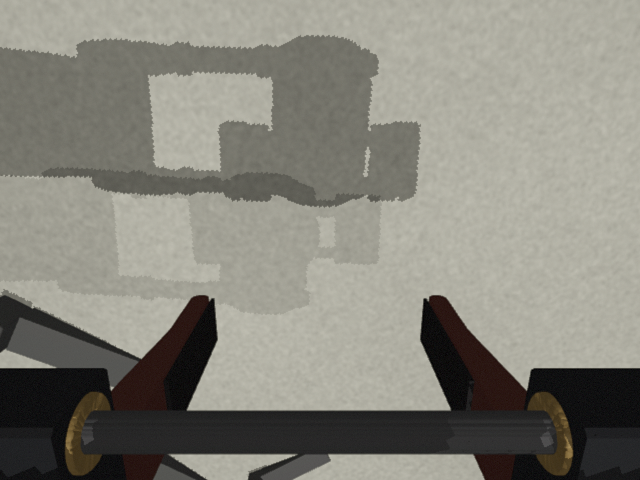

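Look-alikes in the top image: small (152,263), middle (210,281) and large (215,376). The middle one should be about 122 mm long. I'll confirm this with a crop and measurements.

```bash
cat > h.py <<'E'
import numpy as np,cv2,pickle
def w(s,u,v,z=0.):
    d=np.array(s["R"]).T@np.array([(u-s["cx"])/s["fx"],(v-s["cy"])/s["fy"],1.])
    c=-np.array(s["R"]).T@np.array(s["t"]); return c+d*(z-c[2])/d[2]
def p(s,X):
    c=np.array(s["R"])@np.array(X)+np.array(s["t"]); return c[0]/c[2]*s["fx"]+s["cx"],c[1]/c[2]*s["fy"]+s["cy"]
E
python3 - <<'E'
from h import *
t=pickle.load(open("top0.pkl","rb"));f=t["frame"][:,:,::-1]
a=cv2.resize(f[225:325,120:250],None,fx=5,fy=5,interpolation=cv2.INTER_CUBIC)
b=cv2.resize(f[95:240,265:400],None,fx=4,fy=4,interpolation=cv2.INTER_CUBIC)
cv2.imwrite("pics/cropA.png",a);cv2.imwrite("pics/cropB.png",b)
for n,(q,e) in dict(small=((131,264),(174,263)),mid=((199,256),(220,306)),large=((192,341),(237,411))).items():
    P,Q=w(t,*q),w(t,*e); print(n,P,Q,np.linalg.norm(P-Q))
E
```

```text
small [0.51258513 0.43163603 0.        ] [0.51234182 0.34201422 0.        ] 0.08962214410800487
mid [0.52575649 0.28975504 0.        ] [0.41993823 0.24639377 0.        ] 0.11435778680279014
large [0.34963923 0.30444264 0.        ] [0.20619019 0.21319805 0.        ] 0.1700094187655533
```

View pics/cropA.png

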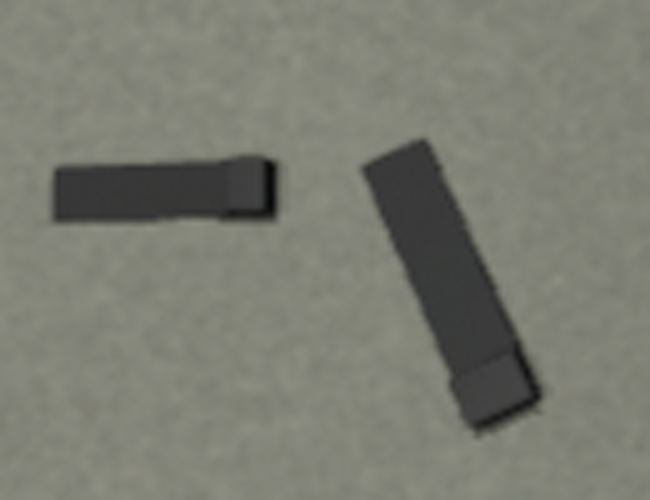

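View pics/cropB.png

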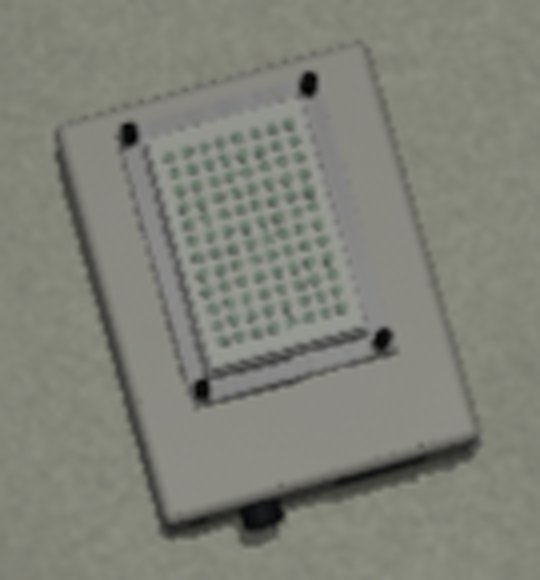

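The middle one at top (210,281) is confirmed: it measures about 114 mm between points picked just inside its ends, against 90 and 170 mm for the others. Its thin edge points towards (199,256) and its heel is at (219,303). The shaker's front-left corner is at top (306,226). Next I'll fit the poses of both.

Run:
```python
from h import *
s=pickle.load(open("scene0.pkl","rb"));f=s["frame"][:,:,::-1]
cv2.imwrite("pics/cropC.png",cv2.resize(f[235:355,220:345],None,fx=5,fy=5,interpolation=cv2.INTER_CUBIC)[:600])
cv2.imwrite("pics/cropD.png",cv2.resize(f[205:275,400:525],None,fx=6,fy=6,interpolation=cv2.INTER_CUBIC))
```

```text
(no output)
```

View pics/cropC.png

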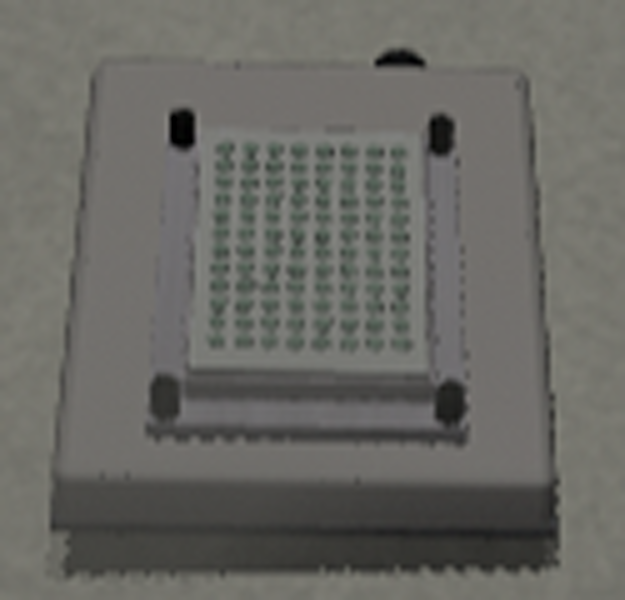

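View pics/cropD.png

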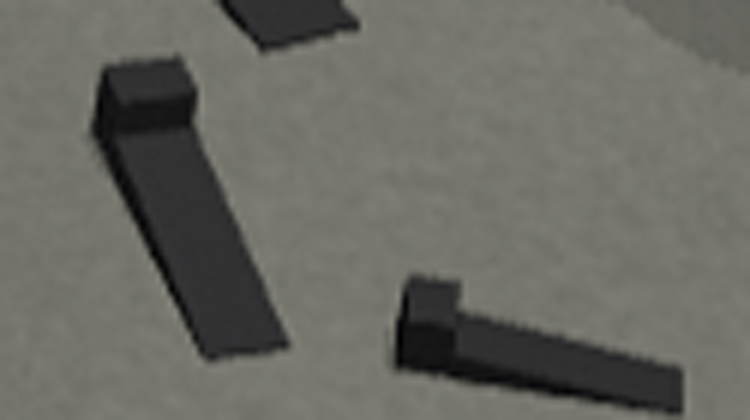

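```bash
cat > fit.py <<'E'
from h import *
from scipy.optimize import least_squares
from scipy.spatial.transform import Rotation as Ro
t=pickle.load(open("top0.pkl","rb"));s=pickle.load(open("scene0.pkl","rb"))
def px(o,k,c): return [o[i]+(c[i]+.5)/k-.5 for i in (0,1)]
# wedge
W=[]
for c,X in [((362,168),(0,.015,.0015)),((427,138),(0,-.015,.0015)),((452,382),(-.1,.015,.032)),((516,345),(-.1,-.015,.032)),((474,428),(-.122,.015,.032)),((535,393),(-.122,-.015,.032))]: W.append((t,px((120,225),5,c),X))
for c,X in [((208,358),(0,-.015,0)),((290,346),(0,.015,0)),((120,102),(-.1,-.015,.032)),((196,94),(-.1,.015,.032)),((108,63),(-.122,-.015,.032)),((181,58),(-.122,.015,.032))]: W.append((s,px((400,205),6,c),X))
def fw(q):
    R=Ro.from_euler('z',q[2]).as_matrix(); T=np.array([q[0],q[1],0])
    return np.concatenate([np.subtract(p(k,R@np.array(X)+T),m) for k,m,X in W])
S=[]
B={'bl':(.11,.085),'br':(.11,-.085),'fr':(-.11,-.085),'fl':(-.11,.085)}
for n,c in dict(bl=(58,130),br=(365,42),fr=(478,437),fl=(165,525)).items(): S.append((t,px((265,95),4,c),(*B[n],.048)))
for n,c in dict(bl=(554,485),br=(52,478),fr=(97,64),fl=(527,72)).items(): S.append((s,px((220,235),5,c),(*B[n],.048)))
def shR(q):
    ax=np.array([.09,.065,0]);ax/=np.linalg.norm(ax)
    return Ro.from_euler('z',q[2]).as_matrix()@Ro.from_rotvec(-ax*q[3]/.1054).as_matrix()
def fs(q):
    R=shR(q);T=np.array([q[0],q[1],0]); return np.concatenate([np.subtract(p(k,R@np.array(X)+T),m) for k,m,X in S]+[[(q[3]-.0055)*500]])
if __name__=="__main__":
    a=least_squares(fw,[.52,.28,.35]);print("wedge",a.x,np.degrees(a.x[2]),np.round(a.fun,1))
    b=least_squares(fs,[.69,.04,.26,.0055]);print("shaker",b.x,np.degrees(b.x[2]),np.round(b.fun,1))
    R=shR(b.x);L=R@np.array([-.09,.065,-b.x[3]])+[b.x[0],b.x[1],0];print("lowfoot",L)
    for k in(1,-1):print(R@np.array([-.11,.085*k,.048])+[b.x[0],b.x[1],0])
E
python3 fit.py
```

```text
wedge [0.52803616 0.29135403 0.426915  ] 24.460427992740886 [-0.4 -0.2 -0.4 -0.4 -1.  -0.5 -0.3  0.4 -0.8  0.1  0.4  0.6 -0.4  0.5
  0.   0.5 -0.3 -0.1  0.5 -0.5 -1.8 -0.1 -0.6 -0.9]
shaker [0.70708806 0.00659401 0.24326158 0.00544247] 13.937861715920103 [-1.6 -2.4  0.2 -2.1  1.2 -0.3 -0.3 -0.2  0.8 -0.9 -0.4 -1.2 -0.5 -2.5
  0.7 -1.8 -0. ]
lowfoot [ 0.60440309  0.04772988 -0.01087467]
[0.57809692 0.0640809  0.04105535]
[ 0.61890447 -0.10079525  0.04816848]
```

Run:
```python
from station import r
from h import *
hx,hy=0.528-.111*np.cos(.427),.2914-.111*np.sin(.427)
for pos,yw in [((hx,hy,.3),204.5),((hx,hy,.18),204.5),((.47,.015,.25),193.9),((.47,.015,.18),193.9),((.47,.015,.18),13.9)]:
    j=r.inverse_kinematics(pos,[180,0,yw]);print(None if j is None else np.round(j,1))
r.reach([hx,hy,.36],[180,0,204.5])
s=r.snapshot("wrist");cv2.imwrite("pics/w1.png",s["frame"][:,:,::-1]);pickle.dump(s,open("w1.pkl","wb"))
print(r.sense()["clock"],r.sense()["tcp_pos"],r.sense()["contact_force"])
```

```text
[ 25.9 -11.3  97.    0.   94.2 -88.6]
[ 25.9  -7.1 105.8   0.   81.4 -88.6]
[  -2.3  -13.8  104.3    0.    89.5 -106.2]
[  -2.3  -10.8  109.     0.    81.8 -106.2]
[ -2.3 -10.8 109.   -0.   81.8  73.8]
1.5333 [0.42679391 0.24607757 0.36017252] [ 0.10330104 -0.02036977  0.61373686]
```

View pics/w1.png

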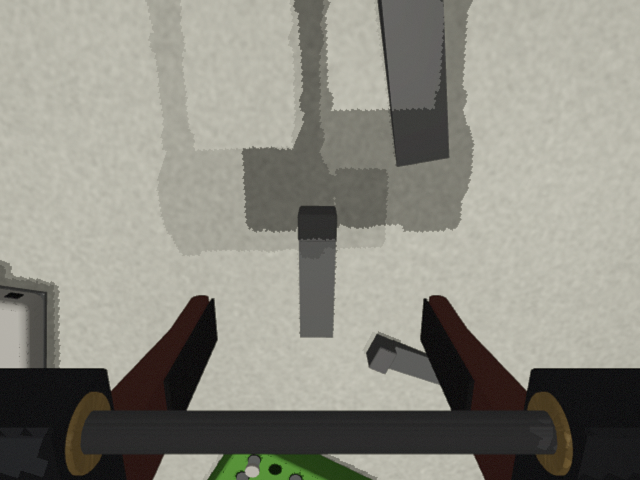

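Run:
```python
from station import r
from h import *
from fit import fw,Ro
s=pickle.load(open("w1.pkl","rb"))
R=Ro.from_euler('z',.427).as_matrix();T=np.array([.528,.2914,0])
for X in [(-.122,.015,.032),(-.122,-.015,.032),(-.1,.015,.032),(-.1,-.015,.032),(0,.015,.0015),(0,-.015,.0015)]: print(X,np.round(p(s,R@np.array(X)+T),1))
f=s["frame"][:,:,::-1];cv2.imwrite("pics/w1c.png",cv2.resize(f[195:345,280:360],None,fx=4,fy=4,interpolation=cv2.INTER_CUBIC))
```

```text
(-0.122, 0.015, 0.032) [337.6 214.4]
(-0.122, -0.015, 0.032) [297.5 214.4]
(-0.1, 0.015, 0.032) [337.2 242.5]
(-0.1, -0.015, 0.032) [298.  242.5]
(0, 0.015, 0.0015) [334.2 337.9]
(0, -0.015, 0.0015) [301.1 337.9]
```

View pics/w1c.png

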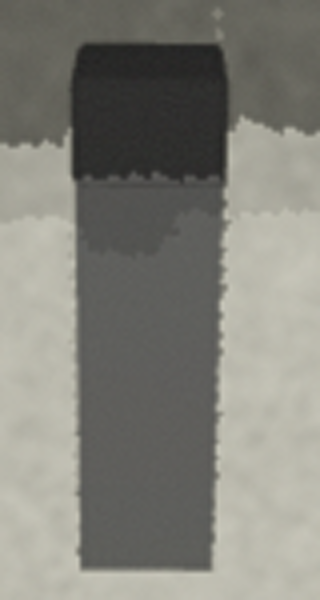

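The enlarged crop shows the thin edge at wrist (300–333, 337) and the heel at columns 298–336, within 1–2 px of prediction. I'll grasp it now.

Run:
```python
from station import r
from h import *
hx,hy=0.528-.111*np.cos(.427),.2914-.111*np.sin(.427)
r.reach([hx,hy,.25],[180,0,204.5])
r.servo_line([hx,hy,.187],speed=.08)
print(r.sense()["tcp_pos"],r.sense()["contact_force"])
r.grab(20)
q=r.sense();print(q["clock"],q["tcp_pos"],q["contact_force"],q["opening"])
r.servo_line([hx,hy,.215],speed=.06)
q=r.sense();print(q["clock"],q["tcp_pos"],q["orientation"],q["contact_force"],q["opening"])
s=r.snapshot("wrist");cv2.imwrite("pics/w2.png",s["frame"][:,:,::-1]);pickle.dump(s,open("w2.pkl","wb"))
```

```text
[0.42718438 0.24552199 0.18751138] [-0.6525682   0.31894672  0.07892078]
3.9083 [0.42695611 0.24542799 0.1869837 ] [ 0.54025637  0.25238456 -0.21399207] 0.029821606896179745
4.525 [0.42699388 0.24544797 0.21522925] [ 1.79999214e+02  2.95073794e-02 -1.55499361e+02] [-0.23269004 -0.89144715 -0.72000116] 0.030201807768664445
```

View pics/w2.png

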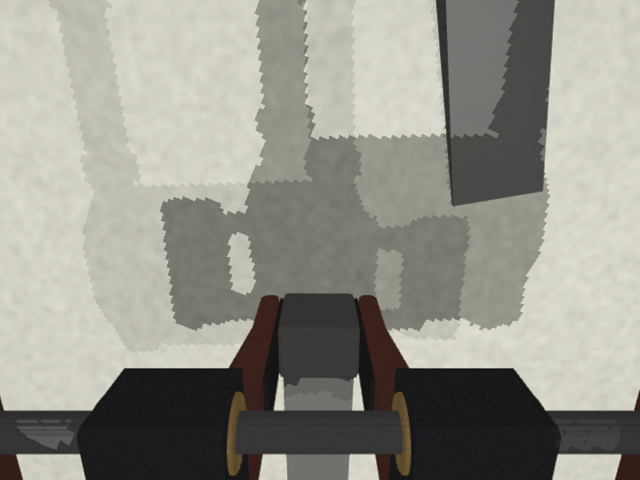

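The wedge is held centrally, with the heel at (318,335) and the opening at 30 mm. Next I'll look at the shaker's front-left corner from above.

Run:
```python
from station import r
from h import *
r.servo_line([.427,.2454,.36],speed=.25)
r.reach([.56,.02,.40],[180,0,193.9])
s=r.snapshot("wrist");cv2.imwrite("pics/w3.png",s["frame"][:,:,::-1]);pickle.dump(s,open("w3.pkl","wb"))
print(r.sense()["clock"],r.sense()["tcp_pos"])
from fit import *
b=least_squares(fs,[.69,.04,.26,.0055]).x
R=shR(b)
for X in [(-.11,.085,.048),(-.11,-.085,.048),(-.11,.085,.014),(-.11,-.085,.014),(.11,.085,.048),(-.09,.065,.0055)]:print(X,np.round(p(s,R@np.array(X)+[b[0],b[1],0]),1))
```

```text
6.3917 [0.55968714 0.02125149 0.3993516 ]
(-0.11, 0.085, 0.048) [325.7 247.2]
(-0.11, -0.085, 0.048) [238.5 244.9]
(-0.11, 0.085, 0.014) [324.6 260.3]
(-0.11, -0.085, 0.014) [238.8 258.2]
(0.11, 0.085, 0.048) [331.2 330.7]
(-0.09, 0.065, 0.0055) [314.6 269.9]
```

View pics/w3.png

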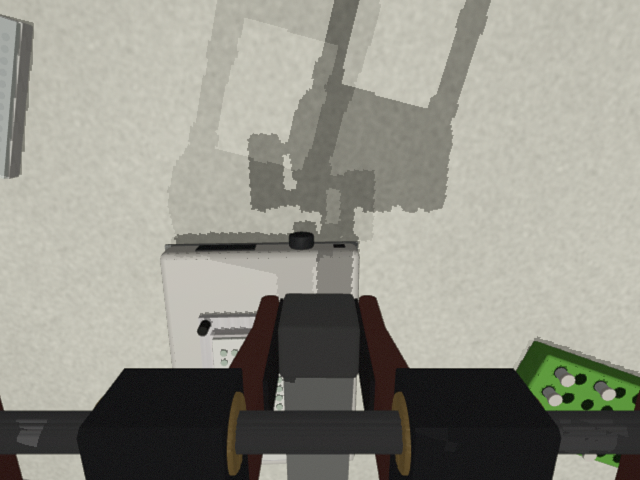

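Run:
```python
from fit import *
s=pickle.load(open("w3.pkl","rb"))
b=least_squares(fs,[.69,.04,.26,.0055]).x
R=shR(b)
for X in [(-.11,.085,.048),(-.11,-.085,.048),(-.11,.085,.014),(-.11,-.085,.014),(.11,.085,.048),(-.09,.065,.0055)]:print(X,np.round(p(s,R@np.array(X)+[b[0],b[1],0]),1))
f=s["frame"][:,:,::-1];cv2.imwrite("pics/w3c.png",cv2.resize(f[225:325,150:375],None,fx=3.5,fy=3.5,interpolation=cv2.INTER_CUBIC))
```

```text
(-0.11, 0.085, 0.048) [362.4 252.3]
(-0.11, -0.085, 0.048) [158.2 254.9]
(-0.11, 0.085, 0.014) [357.1 241.7]
(-0.11, -0.085, 0.014) [170.3 243.9]
(0.11, 0.085, 0.048) [356.1 465.4]
(-0.09, 0.065, 0.0055) [334.5 259.8]
```

View pics/w3c.png

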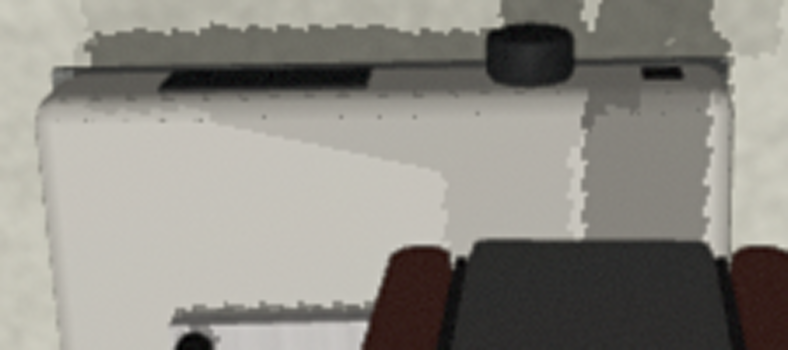

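The right end of the front bottom edge is at wrist (358,242) against a predicted (357,242), so the low foot is near (0.604, 0.048). I'll place the wedge 25 mm ahead of it, aligned with shaker x.

```bash
cat > m.py <<'E'
from station import r
from h import *
foot=np.array([.6043,.0478]);yaw=np.degrees(.2433);d=np.array([np.cos(.2433),np.sin(.2433)]);n=np.array([-d[1],d[0]])
def tcp(s,z): return [*(foot+d*(s-.111)),z]
def F(k=10,dt=.02):
    a=[]
    for i in range(k):
        r.wait(dt);q=r.sense();a.append([*q["contact_force"],*q["tcp_pos"]])
    a=np.array(a);m=a.mean(0);return m[:2]@d,m[:2]@n,m[2],(m[3:5]-foot)@d+.111,m[5],a[:,:3].std(0)
E
python3 - <<'E'
from m import *
r.reach(tcp(-.025,.25),[180,0,yaw+180])
r.servo_line(tcp(-.025,.195),speed=.1)
print(np.round(np.hstack(F()),4))
for z in (.190,.188,.187,.1865):
    r.servo_line(tcp(-.025,z),speed=.02); f=np.hstack(F(5));print(z,np.round(f,4))
    if f[2]>1.5:break
r.let_go();r.wait(.1);print("open",np.round(np.hstack(F(6)),4))
s=r.snapshot("wrist");cv2.imwrite("pics/w4.png",s["frame"][:,:,::-1]);pickle.dump(s,open("w4.pkl","wb"))
s=r.snapshot("top");cv2.imwrite("pics/t4.png",cv2.resize(s["frame"][90:330,200:440,::-1],None,fx=2.5,fy=2.5,interpolation=cv2.INTER_CUBIC));pickle.dump(s,open("t4.pkl","wb"))
print(r.sense()["clock"])
E
```

```text
[ 0.0432  0.2326 -0.4332 -0.0246  0.196   0.2664  0.5692  0.5439]
0.19 [ 0.3522  0.3333 -0.6919 -0.025   0.1899  0.4818  0.5079  0.3593]
0.188 [ 0.2172 -0.1649 -0.636  -0.025   0.1879  0.4753  0.6321  0.6266]
0.187 [ 0.1298  0.05   -0.6856 -0.025   0.187   0.4106  0.3292  0.7408]
0.1865 [-1.5215  0.8439  4.1205 -0.0249  0.187   0.5435  0.3044  0.385 ]
open [-0.1758  0.0913 -0.3221 -0.025   0.1865  0.533   0.5267  0.745 ]
10.775
```

View pics/w4.png

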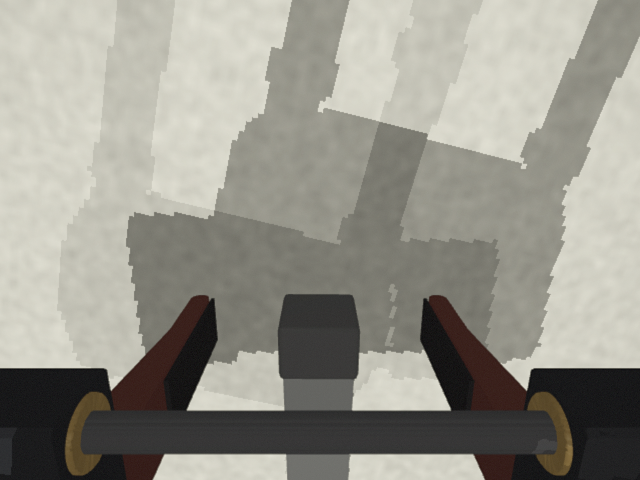

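View pics/t4.png

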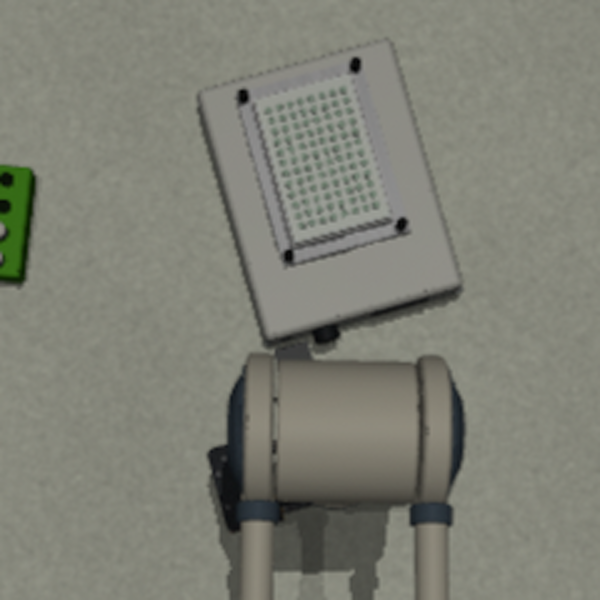

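The wedge lies flat and centred in the open jaws. In the top crop its thin end (275–313, 350) points just inside the shaker's front-left corner (268,342). I'll regrip it unloaded and push in.

Run:
```python
from m import *
r.servo_line(tcp(-.025,.1872),speed=.02)
r.grab(15);f0=np.hstack(F(15));print("base",r.sense()["clock"],np.round(f0[:5],4))
for s in (-.018,-.013,-.010,-.007,-.004,-.001,.002,.005,.008,.011,.014):
    r.servo_line(tcp(s,.1872),speed=.02); f=np.hstack(F(10,.015)); print(s,round(r.sense()["clock"],2),np.round(f[:5]-[*f0[:3],0,0],4),flush=True)
    if f[0]-f0[0]<-6: break
```

```text
base 12.2 [ 0.0056  0.0303 -0.0375 -0.025   0.1872]
-0.018 12.87 [ 0.3597  0.4451  0.0371 -0.018   0.1872]
-0.013 13.43 [ 0.0862  0.2535 -0.0228 -0.0129  0.1872]
-0.01 13.9 [ 0.3986 -0.2268  0.0581 -0.0099  0.1872]
-0.007 14.37 [-0.0178 -0.149   0.1464 -0.0069  0.1872]
-0.004 14.83 [-0.6115 -0.1142  0.783  -0.0039  0.1872]
-0.001 15.3 [ 0.1146  0.0358  0.1696 -0.0008  0.1872]
0.002 15.77 [ 0.1952 -0.1446  0.6266  0.0021  0.1872]
0.005 16.23 [-0.047   0.0599  0.7862  0.0051  0.1872]
0.008 16.7 [ 0.1943 -0.2396  0.5396  0.0081  0.1872]
0.011 17.17 [-0.1559 -0.0013  0.8081  0.0111  0.1872]
0.014 17.63 [-0.5687 -0.0801  0.5477  0.0141  0.1872]
```

Run:
```python
from m import *
for nme in("scene","top"):
    s=r.snapshot(nme);pickle.dump(s,open(nme+"5.pkl","wb"));f=s["frame"][:,:,::-1];f0=pickle.load(open(nme+"0.pkl","rb"))["frame"][:,:,::-1]
    y,x=(225,215) if nme=="scene" else (95,260)
    c=lambda g:cv2.resize(g[y:y+140,x:x+140],None,fx=2.8,fy=2.8,interpolation=cv2.INTER_CUBIC)
    cv2.imwrite("pics/%s5.png"%nme,np.hstack([c(f0),c(f)]))
```

```text
(no output)
```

View pics/scene5.png

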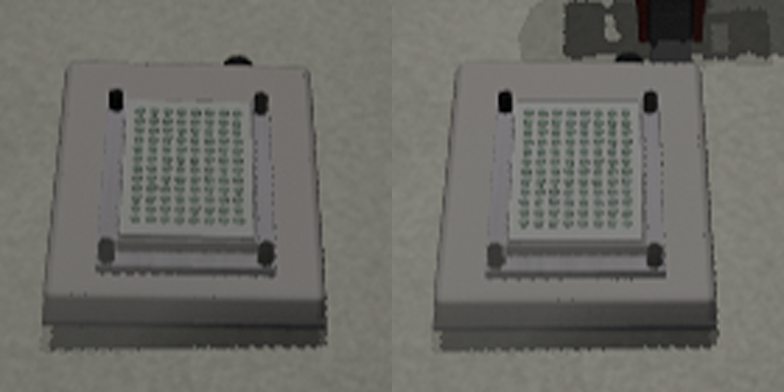

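View pics/top5.png

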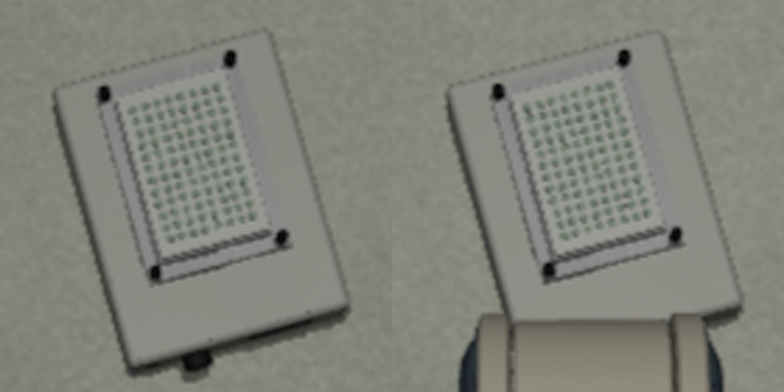

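The pictures show the shaker has begun to rise and has not slid: in the scene crop the front-left is up relative to the left-hand frame. Push force at rest reads near zero because the wedge is self-locking, so I'll track tilt by optical flow as a second signal.

```bash
cat > trk.py <<'E'
from fit import *
b=least_squares(fs,[.69,.04,.26,.0055]).x
R0=shR(b);T0=np.array([b[0],b[1],0])
ax=R0@np.array([.09,.065,0]);ax/=np.linalg.norm(ax)
g0=cv2.cvtColor(s["frame"],cv2.COLOR_RGB2GRAY)
poly=np.array([p(s,R0@np.array(X)+T0) for X in [(-.105,.08,.048),(-.105,-.08,.048),(.12,-.09,.03),(.12,.09,.03)]],np.int32)
m=np.zeros_like(g0);cv2.fillPoly(m,[poly],255)
P0=cv2.goodFeaturesToTrack(g0,120,.02,4,mask=m)
# 3D: plane z=.06 in shaker frame inside plate, .048 elsewhere (approx)
def lift3(u,v):
    c=-np.array(s["R"]).T@s["t"];dd=np.array(s["R"]).T@[(u-s["cx"])/s["fx"],(v-s["cy"])/s["fy"],1]
    for h in(.07,.048):
        nn=R0[:,2];q=c+dd*((T0+nn*h-c)@nn)/(dd@nn);l=R0.T@(q-T0)
        if h==.07 and abs(l[0])<.064 and abs(l[1])<.043:break
    return q
Q=np.array([lift3(*x[0]) for x in P0])
def tilt(fr):
    g=cv2.cvtColor(fr,cv2.COLOR_RGB2GRAY)
    P1,st,er=cv2.calcOpticalFlowPyrLK(g0,g,P0,None,winSize=(13,13),maxLevel=2)
    ok=(st.ravel()==1)
    base=np.array([p(s,x) for x in Q])
    dm=(P1-P0)[:,0]
    def res(q):
        Rr=Ro.from_rotvec(ax*q[0]+np.array([0,0,q[3]])).as_matrix()
        pr=np.array([p(s,Rr@(x-T0)+T0+[q[1],q[2],0]) for x in Q])-base
        return ((pr-dm)[ok]*3).ravel()
    z=least_squares(res,[0.01,0,0,0],loss='soft_l1',x_scale=[.01,.001,.001,.01])
    return z.x,np.median(abs(z.fun))/3,ok.sum()
if __name__=="__main__":
    for n in("scene0","scene5"):
        x,e,k=tilt(pickle.load(open(n+".pkl","rb"))["frame"]);print(n,"lift mm",x[0]*105.4,"dxy mm",x[1:3]*1e3,"yaw",np.degrees(x[3]),"res px",e,k)
E
python3 trk.py
```

```text
scene0 lift mm -2.533947021064129e-14 dxy mm [ 4.83924564e-14 -4.49837361e-17] yaw 1.1939906282340195e-15 res px 0.0 101
scene5 lift mm 1.5899279132506279 dxy mm [ 1.93324537 -0.80688618] yaw 0.34437358367323645 res px 0.2791840599613806 97
```

```bash
cat > step.py <<'E'
import sys
from m import *
import trk
def run(lst,z=.1872,stop=4.5,k=12):
    for s in lst:
        r.servo_line(tcp(s,z),speed=.01); q=r.sense();i=q["contact_force"];f=np.hstack(F(k,.012))
        sc=r.snapshot("scene")["frame"];np.save("fr_%.1f.npy"%(s*1e3),sc);x,e,_=trk.tilt(sc)
        print("s%.1f t%.2f fin %.2f  F %.2f %.2f %.2f pos %.2f z%.2f | lift %.2f dx %.2f dy %.2f yaw %.2f e%.2f"%(s*1e3,q["clock"],i[:2]@d,f[0],f[1],f[2],f[3]*1e3,f[4]*1e3,x[0]*105.4,x[1]*1e3,x[2]*1e3,np.degrees(x[3]),e),flush=True)
        if f[0]<-stop: print("STOP");break
E
python3 - <<'E'
from step import *
s=r.snapshot("wrist");cv2.imwrite("pics/w5.png",s["frame"][:,:,::-1])
run([.0155,.017,.0185,.020])
E
```

```text
s15.5 t18.08 fin -2.20  F -2.08 0.20 2.03 pos 15.44 z187.20 | lift 1.99 dx 1.53 dy -0.76 yaw 0.31 e0.28
s17.0 t18.53 fin -1.44  F -1.67 0.21 1.67 pos 17.08 z187.20 | lift 2.41 dx 1.37 dy -0.78 yaw 0.27 e0.26
s18.5 t18.98 fin -0.70  F -1.37 0.02 1.67 pos 18.58 z187.20 | lift 2.34 dx 1.63 dy -0.90 yaw 0.33 e0.30
s20.0 t19.43 fin -1.41  F -1.60 0.17 1.66 pos 20.06 z187.21 | lift 2.63 dx 1.74 dy -0.79 yaw 0.24 e0.31
```

View pics/w5.png

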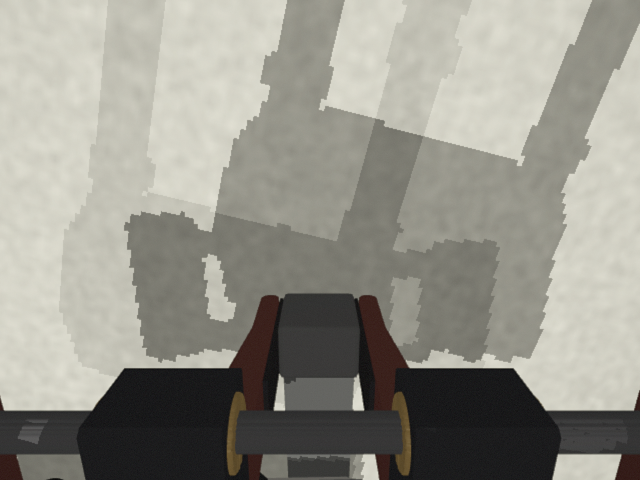

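Run:
```python
from step import *
run(np.arange(.0215,.0351,.0015),stop=3.2)
```

```text
s21.5 t19.88 fin -2.22  F -1.24 -0.14 1.76 pos 21.57 z187.20 | lift 2.47 dx 2.08 dy -1.03 yaw 0.42 e0.38
s23.0 t20.33 fin -1.11  F -1.65 -0.12 1.63 pos 23.07 z187.21 | lift 2.77 dx 2.09 dy -0.99 yaw 0.45 e0.35
s24.5 t20.78 fin -1.86  F -1.63 0.02 1.63 pos 24.57 z187.21 | lift 2.79 dx 2.43 dy -1.09 yaw 0.49 e0.38
s26.0 t21.23 fin -3.15  F -1.42 -0.23 1.90 pos 26.07 z187.21 | lift 3.59 dx 1.67 dy -0.79 yaw 0.33 e0.37
s27.5 t21.68 fin -1.72  F -2.63 0.05 2.68 pos 27.50 z187.20 | lift 3.54 dx 1.80 dy -0.86 yaw 0.36 e0.36
s29.0 t22.13 fin -4.51  F -4.37 0.03 3.71 pos 28.98 z187.20 | lift 3.59 dx 1.86 dy -0.86 yaw 0.34 e0.37
STOP
```

The push was steady at about 1.5 N until s = 26. It then rose to 2.6 N at 27.5 and 4.4 N at 29, and the optical lift stopped growing, so the far foot landed at about s = 26.4. I'll go to s = 30, which is 3.5 mm past landing.

Run:
```python
from step import *
run([.0299],stop=9,k=25)
r.let_go();r.wait(.3)
print(np.round(np.hstack(F(10)),4))
r.servo_line(tcp(.0299,.26),speed=.1)
r.servo_line(tcp(-.10,.38),speed=.25)
for n in("wrist","top","scene"):
    s=r.snapshot(n);pickle.dump(s,open(n+"9.pkl","wb"));cv2.imwrite("pics/%s9.png"%n,s["frame"][:,:,::-1])
x,e,_=trk.tilt(s["frame"]);print(x[0]*105.4,x[1:3]*1e3,np.degrees(x[3]),e,r.sense()["clock"])
f=pickle.load(open("top9.pkl","rb"))["frame"][:,:,::-1]
cv2.imwrite("pics/t9c.png",cv2.resize(f[95:295,250:400],None,fx=3,fy=3,interpolation=cv2.INTER_CUBIC))
```

```text
s29.9 t22.53 fin -5.35  F -4.88 0.07 4.12 pos 29.84 z187.21 | lift 3.64 dx 2.00 dy -0.90 yaw 0.35 e0.39
[ 0.0878 -0.1081 -0.0177  0.0299  0.1872  0.3535  0.6502  0.4956]
4.851788311114544 [ 0.96302328 -0.32666016] 0.13219775971858883 0.2550916670401193 26.1417
```

View pics/wrist9.png

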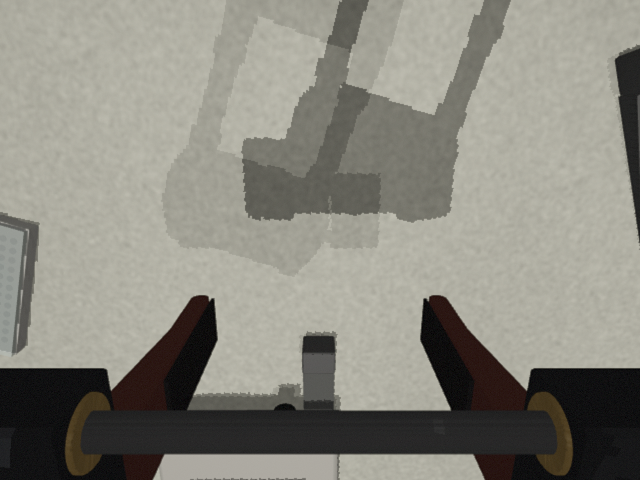

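View pics/t9c.png

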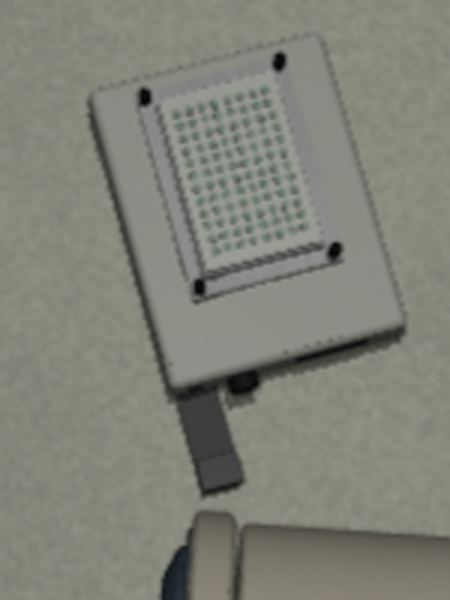

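Run:
```python
from h import *
from scipy.optimize import least_squares
s=pickle.load(open("wrist9.pkl","rb"))
foot=np.array([.6043,.0478]);a=.2433;d=np.array([np.cos(a),np.sin(a)]);n=np.array([-d[1],d[0]])
for sx in(.0299,.027):
  for X in [(-.122,.015,.032),(-.122,-.015,.032),(-.1,.015,.032),(-.1,-.015,.032)]:
    q=foot+d*(sx+X[0])+n*X[1];print(sx,X,np.round(p(s,[*q,X[2]]),1))
f=s["frame"][:,:,::-1];cv2.imwrite("pics/w9c.png",cv2.resize(f[320:420,270:370],None,fx=6,fy=6,interpolation=cv2.INTER_CUBIC))
```

```text
0.0299 (-0.122, 0.015, 0.032) [335.1 353.2]
0.0299 (-0.122, -0.015, 0.032) [301.2 353.2]
0.0299 (-0.1, 0.015, 0.032) [334.9 374.6]
0.0299 (-0.1, -0.015, 0.032) [301.5 374.6]
0.027 (-0.122, 0.015, 0.032) [335.2 350.3]
0.027 (-0.122, -0.015, 0.032) [301.2 350.4]
0.027 (-0.1, 0.015, 0.032) [334.9 371.8]
0.027 (-0.1, -0.015, 0.032) [301.5 371.9]
```

View pics/w9c.png

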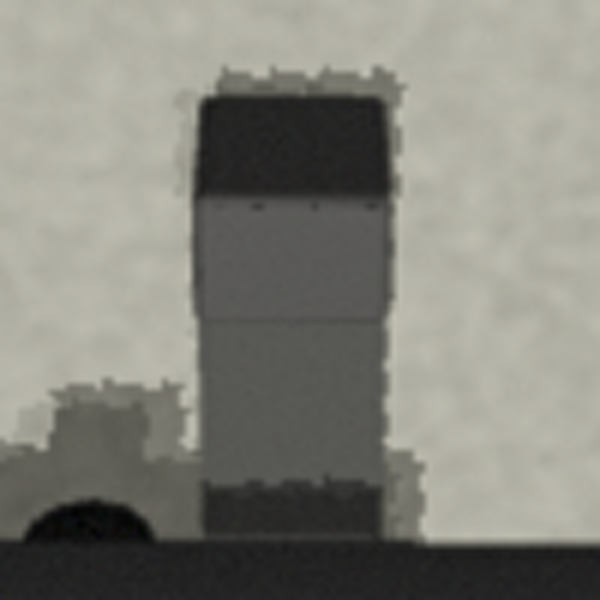

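View pics/scene9.png

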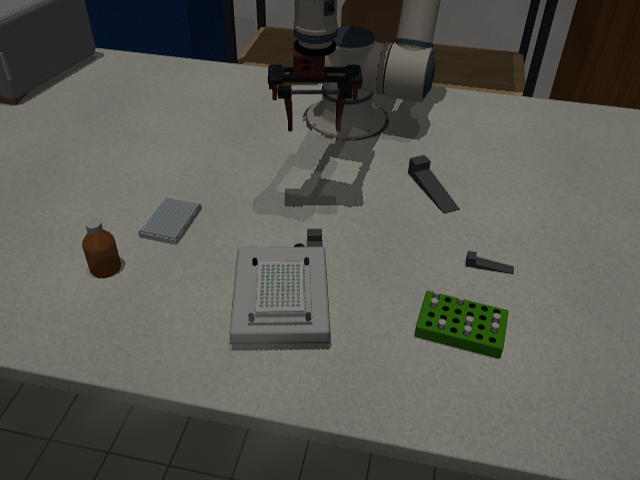

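The heel edges are at wrist rows 352.8 and 373.3, against 353.2 and 374.6 predicted for s = 29.9, so the wedge stayed put on release to within about 1 mm. Nothing around the shaker has been disturbed. I'll hand in.

Run:
```python
from station import r
r.wait(.3);print(r.hand_in(),r.sense()["clock"])
```

```text
the job is handed in; nothing more can be done
the job is handed in; nothing more can be done
```

I put the middle-sized wedge under the low front-left foot, let go, backed off and handed the job in at about 26 s of the 64 s. No verdict was reported.

**Pushing in:** I gripped the wedge by its heel, laid it flat on the bench and slid it in along the shaker's front-to-back direction. The push stayed near 1.5 N, then began to climb, which put the far foot's landing at 26.4 mm. I stopped at 29.9 mm, about 3.5 mm past landing, with the push at 4.9 N (up about 3.4 N). By the figures you gave, that is about 4.4 N on the foot; I could not measure that load directly.

**Last checks:**
- **Wedge:** the last wrist view shows it sitting within about 1 mm of where I released it.
- **Shaker:** it moved about 1 mm by image tracking, and the low foot rose about 4.9 mm. The wedge geometry suggests 5.3 mm at landing.
- **Surroundings:** the plate, rack and bottle look unmoved in the last scene picture, and the arm touches nothing.

**What disagreed:**
- **Push force early on:** it read close to zero up to 14 mm, where I used larger, faster steps. I only trusted the force readings from 15.5 mm on.
- **Image tracking during the push:** with the hand in view it showed less lift (3.6 mm) and more sideways shift (about 2 mm) than after I withdrew. I used it only to back up the force readings.

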